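Take the pile on the craft table apart and put each thing in its place

ROBOT

A 6-joint arm with a two-finger parallel gripper is mounted at the origin on the work surface; the furniture and walls round the work are solid. World frame = base frame: x ahead of the robot, y to its left, z up, the work surface at z = 0. Lengths are in m, angles in degrees, forces in N, time in s.
With the tool pointing down it reaches from about 0.275 to 0.725 m from the base axis. Payload 5.6 kg.
Tool frame: the origin (TCP) lies at the very end of the fingers, on their centre line; the grasp point (between the pads) lies r.grasp_offset behind it (r.grasp_offset is the distance from the TCP to the grasp point, in m); z points along the fingers, y is the line along which they close (so a half turn about z gives the same grasp; the last joint's range is limited). The gripper opens to 85 mm and grips with 20 to 120 N. Pads are 22 mm wide; open, the fingers measure 114 mm over their backs; the gripper's body (76 mm by 85 mm) begins 54 mm behind the grasp point. The pads swing forward as they close: fully open they stand 13 mm farther back than shut.
Start: joints at [88.442, 14.616, 6.199, 0, -81.583, -16.306], TCP at [0.169, 0.523, 0.201] pointing down, gripper open.
Joint ranges: [-168.99, 168.99], [-69.2, 112.95], [-62.41, 85.93], [-164.36, 98.24], [-168.68, -3.75], [-174.98, 174.98]. Speed limits (degrees/s): [147.25, 147.25, 180, 180, 180, 180].

INTERFACE

Orientations are given as [roll, pitch, yaw] about the fixed x, y, z axes, in that order (R = Rz(yaw) Ry(pitch) Rx(roll)).
In Python, from bench import r gives the robot as it stands.
- The arm moves only by the shell command python3 -m creep 'ROWS' [FORCE]. ROWS is JSON, a list of rows, each a list of 3 entries, a list of its own where there are three numbers: the finger opening in m, from 0 to 0.0854, then the shift along the world's x, y, z in m, then the turn, a rotation vector about the world's x, y, z in rad. A call has 1 to 20 rows; each row is the pose to reach, as a shift and turn from the pose commanded when the call began; what a row does not reach only later rows make up. A row lasts 1/12 s, in which the tool goes at most 41.7 mm and 7.16 degrees, less where a joint would pass 70% of its speed; a pose out of reach is approached as far as the arm can. A call with a gripper value outside its range is refused whole. The fingers move at their own pace and stop on an object; FORCE is the grip in N (left out, the last holds). Time passes only in rows, so rows that repeat a pose let the fingers close. It gives the time, the measured TCP pose, the force, the opening and the grip force at its end, in the units of the state.
- r.get_state(): the state, without advancing time (a new reading comes with each control period).
- r.capture(name): name is "scene" or "top" or "wrist"; returns (picture, depth): 480x640x3 uint8, blue, green, red; 480x640 float32, m along the optical axis (not along the pixel's ray), 0 where there is no reading.
- r.camera_info(name): a dict with "K" (3x3 intrinsics, pixels), "rvec" (rotation vector, rad) and "tvec" (3), from world to camera coordinates, as OpenCV has them; the wrist camera has in their place "tool_from_camera" (4x4, takes a point from camera to tool coordinates, whose origin is the TCP and whose axes are the flange's). Camera axes: x right, y down, z forward; pixel columns grow to the right and rows downward; lengths in m; the calibration is good to about 2 mm. A picture is of the moment at which its call begins: read the wrist's pose just before it. camera_info takes no time and is no camera call.
- r.job_done(): hands the job in; it is judged then, once.
The state is a dict: "t": time; "qpos": joint angles; "qd": joint speeds; "effort": joint torques, N m; "eef_pos": TCP position; "ee_rot": TCP orientation; "ft_force": force on the tool from outside, world axes, zero at the start; "wrist_torque": the same for the moment, N m; "finger_gap": finger opening in m; "grasp_force": force on a finger pad.
Only numpy, scipy, OpenCV 4.12 (cv2) and the standard library are available. Lean on these libraries where they do the work, as an engineer would, in place of code of your own. Each camera call takes 0.05 s, during which the arm holds its last target. There are 200 camera calls.

TASK

Take the pile apart: stand the bottle upright in the small square wooden rest and set the round tin upright in the round wooden rest. The two flat grey cases go in the long wooden tray as a pile, largest first: the long case flat inside the tray, the short case lying on top of it, lined up with it and in the middle. Leave the mixing cup and the toy car where they are.

Things in the scene. Friction and masses are not known exactly. Their poses are not given: they have to be found in the camera images.
- long_case_center (a point): Centre (half-way up) of the long flat grey case, a closed loose box 130 x 66 x 34 mm (x, y, z of its own frame: x along its length, z up), about 0.2 kg, with a flat top. It stands by itself on the table; grasp it across its 66 mm width.
- short_case_center (a point): Centre (half-way up) of the short flat grey case, a closed loose box 84 x 48 x 28 mm (own x along its length, z up), about 0.12 kg, the bottom of the pile on the table; the tin stands on its flat top.
- tin_center (a point): Centre (half-way up) of the round aluminium tin, a closed loose cylinder 44 mm across and 26 mm high, own z up, about 0.07 kg; it stands on the short case, under the bottle.
- bottle_center (a point): Centre (half-way up) of the small white bottle with a coloured neck and black cap, 69 mm high, loose, own z up, about 0.06 kg; its body is 27 mm across over the lower 40 mm, the neck and cap above are 21 mm across. It stands on top of the tin.
- case_tray: Long shallow wooden tray, fixed to the table. Origin: centre of its underside on the table; x along its length, z up. Outside 154 x 90 x 9 mm, inside 144 x 80 mm, walls 5 mm thick, inner floor 3 mm above the origin, rim 9 mm above it.
- round_rest: Round wooden rest for the tin, fixed to the table. Origin: centre of its underside on the table, z up. 74 mm across and 7 mm high, with a round recess 62 mm across whose floor is 3 mm above the origin.
- square_rest: Small square wooden rest for the bottle, fixed to the table. Origin: centre of its underside on the table, z up. 58 x 58 x 7 mm, with a square recess 46 x 46 mm whose floor is 3 mm above the origin.
- mix_cup_center (a point): Centre (half-way up) of the loose, open white mixing cup with two ears, 44 mm across, 71 mm over the ears (along its own y), 21 mm high; a bystander to leave alone.
- toy_car_center (a point): Centre (half-way up) of the loose little blue toy car, 19 x 30 x 17 mm; a bystander to leave alone.
There are look-alikes about, which are no part of the job. Leave any blue look-alike of the part that bears long_case_center alone.

How it is judged:
By the outcome, as a careful person would: the job done as asked, in the order asked, and still so for the second after the job is handed in, with the robot touching nothing.
It also fails if it takes over 96 s, if anything falls off the work surface, if the arm or the gripper's body presses on something with over 40 N, if the wrist force passes 120 N, or if a joint passes its speed limit or range.

## Working session

There is one attempt and no reset: what is moved stays moved. The work goes in short steps, Python scripts to look and compute and a shell command to move; the robot and the scene stay as the last step left them, time stands still between calls to the robot, and variables do not carry over. Pictures are saved under pics/ and viewed, at most 18 in all, crops included, and the job is handed in when it is done.

```bash
ls; mkdir -p pics; cat > h.py <<'E'
import numpy as np,cv2
from bench import r
def cloud(n):
    s=r.get_state(); im,d=r.capture(n); ci=r.camera_info(n); K=np.array(ci["K"])
    v,u=np.mgrid[:480,:640]
    P=np.stack([(u-K[0,2])/K[0,0]*d,(v-K[1,2])/K[1,1]*d,d],-1)
    if n=="wrist":
        from scipy.spatial.transform import Rotation as R
        T=np.array(ci["tool_from_camera"]); P=P@T[:3,:3].T+T[:3,3]
        P=P@R.from_euler('xyz',s["ee_rot"],degrees=True).as_matrix().T+np.array(s["eef_pos"])
    else:
        Rm=cv2.Rodrigues(np.array(ci["rvec"],float))[0]; P=(P-np.array(ci["tvec"]).ravel())@Rm
    P[d==0]=np.nan
    return im,P
E
python3 - <<'E'
from h import *
print(r.get_state(),r.grasp_offset)
for n in("top","scene"):
    im,P=cloud(n); cv2.imwrite(f"pics/{n}1.png",im); np.save(f"pics/{n}1.npy",P)
    print(n,[np.round(P[a,b],3).tolist() for a,b in((100,100),(240,320),(400,500))])
E
```

```text
pics
{'t': 0.0, 'qpos': array([ 8.84426142e+01,  1.46534287e+01,  6.13066850e+00, -2.71092423e-02,
       -8.15843397e+01, -1.63059606e+01]), 'qd': array([-0.06334917,  0.11775857, -0.00972095,  0.04311259,  0.03100886,
       -0.01495018]), 'effort': array([ 1.21980014e-03, -3.86629236e+01,  2.37942302e+01,  5.36493301e+00,
       -6.12654214e-03,  7.65165765e-06]), 'eef_pos': array([0.16849166, 0.52296534, 0.19979256]), 'ee_rot': array([ 1.79889680e+02, -4.33883904e-03, -1.78673348e+01]), 'ft_force': array([0.87318232, 0.14286237, 0.37383577]), 'wrist_torque': array([0.00714504, 0.02174639, 0.0327773 ]), 'grasp_force': 0.0, 'finger_gap': 0.08564364094075048} 0.0187
top [[1.151, 0.863, -0.699], [0.44, 0.021, 0.009], [0.013, -0.434, -0.002]]
scene [[0.94, 2.665, 0.017], [0.541, 0.141, 0.02], [0.387, -0.421, 0.002]]
```

View pics/top1.png

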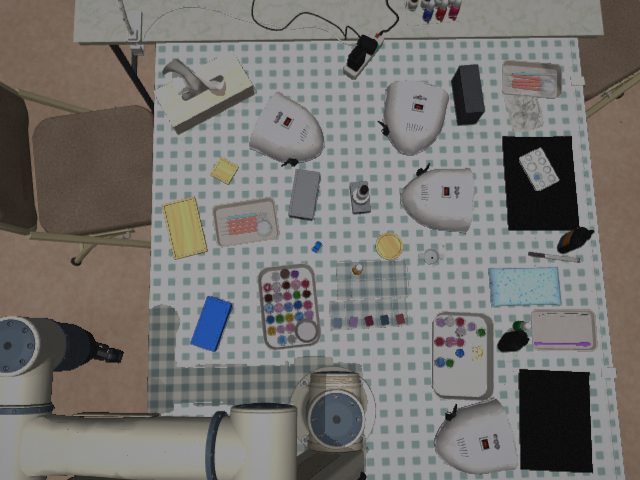

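View pics/scene1.png

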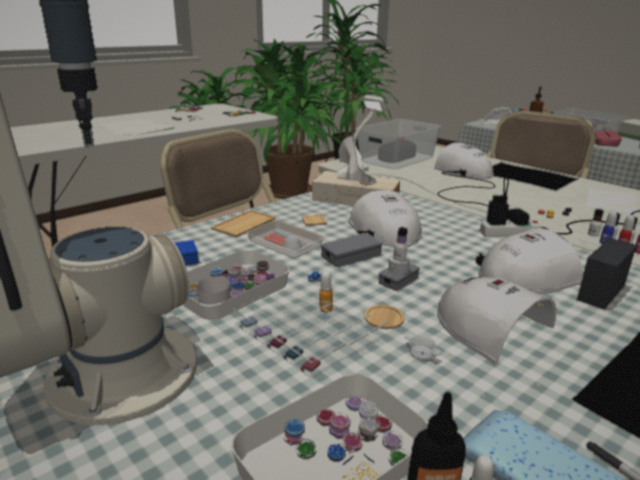

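The top view shows the tray (185,227), square rest (224,170), long case (305,194), pile (360,195), round rest (389,246), car (317,246), cup (431,257) and blue look-alike (211,323). The scene view confirms that the pile is bottle on tin on short case, next to a lamp hood.

```bash
python3 - <<'E'
from h import *
P=np.load("pics/top1.npy"); im=cv2.imread("pics/top1.png")
def rep(n,box,z0,z1,col=None):
    u0,v0,u1,v1=box; Q=P[v0:v1,u0:u1]; C=im[v0:v1,u0:u1].astype(int)
    m=(Q[...,2]>z0)&(Q[...,2]<z1)
    if col=="wood": m=C[...,2]-C[...,0]>50
    q=Q[m]
    (c,s,a)=cv2.minAreaRect((q[:,:2]*1000).astype(np.float32))
    print(n,len(q),"z",np.round(np.nanmedian(q[:,2]),4),"c",np.round(c,1),"s",np.round(s,1),"a",round(a,1), "mean",np.round(q.mean(0)*1000,1))
rep("tray",(155,190,215,265),0,0,"wood")
rep("sq",(205,150,245,190),0,0,"wood")
rep("round",(370,228,408,264),0,0,"wood")
rep("long",(285,163,325,225),.024,.05)
rep("short",(344,176,376,218),.018,.04)
rep("tin",(344,170,380,218),.046,.066)
rep("bottle",(344,170,380,218),.11,.14)
rep("all>.02 near pile",(330,160,395,225),.015,.3)
rep("lamp right",(398,160,478,235),.015,.3)
rep("lamp up",(378,78,450,160),.015,.3)
rep("car",(308,238,326,255),.008,.03)
rep("cup",(418,244,444,270),.01,.04)
rep("box tray",(212,195,282,248),.01,.1)
E
```

```text
tray 1818 z 0.0067 c [480.5 383. ] s [152.6  84.7] a 15.8 mean [nan nan nan]
sq 402 z 0.0072 c [639.6 277.7] s [57.1 58. ] a 58.7 mean [639.9 277.4   7.1]
round 551 z 0.0056 c [ 421.7 -163.6] s [70.2 69.2] a 36.1 mean [nan nan nan]
long 1194 z 0.0344 c [572.3  61.2] s [ 79.2 154.4] a 86.9 mean [562.6  61.9  34.5]
short 316 z 0.0284 c [552.7 -88.8] s [85.7 48.8] a 4.0 mean [547.8 -86.1  28.3]
tin 108 z 0.0538 c [547.  -85.9] s [42.5 35.8] a 56.3 mean [544.2 -83.6  54.3]
bottle 58 z 0.1212 c [549.9 -89.7] s [18.1 19.5] a 87.9 mean [548.6 -89.6 120.6]
all>.02 near pile 561 z 0.0327 c [552.7 -88.8] s [85.7 48.8] a 4.0 mean [546.1 -86.1  49.8]
lamp right 3717 z 0.0704 c [ 553.6 -292.9] s [183. 181.] a 82.7 mean [ 536.5 -298.4   65.3]
lamp up 3694 z 0.0686 c [ 781.7 -241.7] s [176.8 213.2] a 75.9 mean [ 770.  -237.9   64.2]
car 64 z 0.0143 c [420.7  30.4] s [38.8 33.4] a 23.0 mean [421.8  30.3  14.7]
cup 124 z 0.0185 c [ 388.8 -272. ] s [47.4 59.1] a 34.5 mean [ 391.2 -274.2   18.1]
box tray 1065 z 0.0182 c [499.1 220. ] s [141.7 175.7] a 4.8 mean [492.3 211.9  20. ]
```

```bash
A='[0.085,[0.38,-0.612,0.05],[0,0,0.38]]'; python3 -m creep '[[0.085,[0.02,-0.03,0.005],[0,0,0.02]],[0.085,[0.38,-0.612,0.05],[0,0,0.38]],[0.085,[0.38,-0.612,0.05],[0,0,0.38]],[0.085,[0.38,-0.612,0.05],[0,0,0.38]],[0.085,[0.38,-0.612,0.05],[0,0,0.38]],[0.085,[0.38,-0.612,0.05],[0,0,0.38]],[0.085,[0.38,-0.612,0.05],[0,0,0.38]],[0.085,[0.38,-0.612,0.05],[0,0,0.38]],[0.085,[0.38,-0.612,0.05],[0,0,0.38]],[0.085,[0.38,-0.612,0.05],[0,0,0.38]],[0.085,[0.38,-0.612,0.05],[0,0,0.38]],[0.085,[0.38,-0.612,0.05],[0,0,0.38]],[0.085,[0.38,-0.612,0.05],[0,0,0.38]],[0.085,[0.38,-0.612,0.05],[0,0,0.38]],[0.085,[0.38,-0.612,0.05],[0,0,0.38]],[0.085,[0.38,-0.612,0.05],[0,0,0.38]],[0.085,[0.38,-0.612,0.05],[0,0,0.38]],[0.085,[0.38,-0.612,0.05],[0,0,0.38]],[0.085,[0.38,-0.612,0.05],[0,0,0.38]],[0.085,[0.38,-0.612,0.05],[0,0,0.38]]]'
python3 - <<'E'
from h import *
s=r.get_state();print(s['t'],s['eef_pos'],s['ee_rot'],s['qpos'])
im,P=cloud("wrist"); cv2.imwrite("pics/w1.png",im); np.save("pics/w1.npy",P)
E
```

```text
t: 1.77
eef_pos: [0.5487, -0.0894, 0.2495]
ee_rot: [-180.0, 0.1, 3.8]
ft_force: [0.3, -0.0, 0.7]
finger_gap: 0.085
grasp_force: 0.0
1.7667 [ 0.54865043 -0.08942593  0.24949506] [-1.79981601e+02  1.23374259e-01  3.77286206e+00] [ 6.85035259e+00  1.49363717e+01  1.36431835e+01 -2.50013423e-02
 -8.88290205e+01  8.69230273e+01]
```

View pics/w1.png

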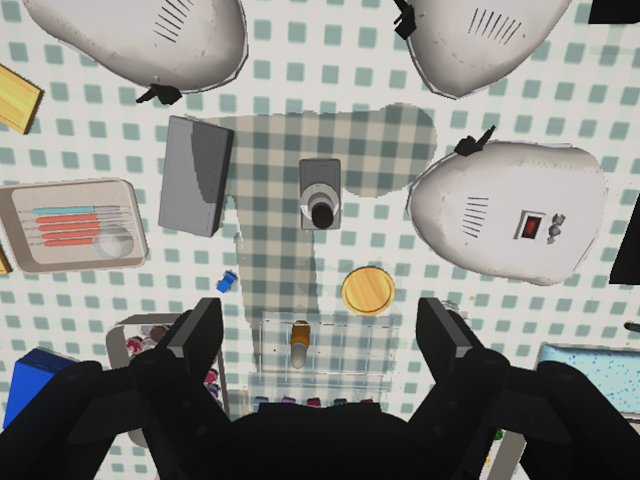

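The wrist view shows the long case around (196,175), the short case (320,195) with tin and bottle cap (321,214), and the round rest at (368,290).

```bash
python3 - <<'E'
from h import *
P=np.load("pics/w1.npy"); im=cv2.imread("pics/w1.png").astype(int)
def rep(n,box,z0,z1,wood=False):
    u0,v0,u1,v1=box; Q=P[v0:v1,u0:u1]; C=im[v0:v1,u0:u1]
    m=(Q[...,2]>z0)&(Q[...,2]<z1)
    if wood: m&=C[...,2]-C[...,0]>50
    q=Q[m]
    c,s,a=cv2.minAreaRect((q[:,:2]*1000).astype(np.float32))
    cc,rr=cv2.minEnclosingCircle((q[:,:2]*1000).astype(np.float32))
    print(n,len(q),"z",np.round(np.median(q[:,2]),4),"c",np.round(c,1),"s",np.round(s,1),"a",round(a,1),"circ",np.round(cc,1),round(rr,1))
rep("round",(335,255,402,325),.001,.012,True)
rep("long",(150,105,240,245),.030,.04)
rep("short",(290,150,350,235),.024,.031)
rep("tin",(290,150,350,235),.050,.057)
rep("captop",(290,150,350,245),.118,.13)
rep("bodyshoulder",(290,150,350,235),.088,.098)
E
```

```text
round 1998 z 0.0031 c [ 421.4 -165.3] s [73.1 71.6] a 32.5 circ [ 419.9 -164.7] 38.2
long 6403 z 0.033 c [563.6  59. ] s [ 66.1 129.7] a 79.7 circ [563.6  59.3] 71.2
short 1405 z 0.0266 c [553.9 -90.4] s [83.2 47.6] a 4.5 circ [553.8 -90.9] 46.7
tin 541 z 0.0523 c [553.  -89.4] s [38.4 43.1] a 17.1 circ [550.6 -89.8] 21.9
captop 367 z 0.1206 c [549.6 -92.6] s [20.3 19.5] a 4.7 circ [549.7 -93. ] 10.3
bodyshoulder 89 z 0.089 c [554.  -89.3] s [14.5 22.9] a 22.8 circ [551.  -90.4] 12.0
```

```bash
python3 -m creep '[[0.085,[0.001,-0.002,-0.03],[0,0,0]],[0.085,[0.001,-0.002,-0.065],[0,0,0]],[0.085,[0.001,-0.002,-0.1],[0,0,0]],[0.085,[0.001,-0.002,-0.135],[0,0,0]],[0.085,[0.001,-0.002,-0.165],[0,0,0]],[0.085,[0.001,-0.002,-0.181],[0,0,0]],[0.085,[0.001,-0.002,-0.186],[0,0,0]],[0.04,[0.001,-0.002,-0.186],[0,0,0]],[0.04,[0.001,-0.002,-0.186],[0,0,0]],[0.04,[0.001,-0.002,-0.186],[0,0,0]],[0.02,[0.001,-0.002,-0.186],[0,0,0]],[0.02,[0.001,-0.002,-0.186],[0,0,0]],[0.02,[0.001,-0.002,-0.186],[0,0,0]],[0.02,[0.001,-0.002,-0.186],[0,0,0]],[0.02,[0.001,-0.002,-0.186],[0,0,0]],[0.02,[0.001,-0.002,-0.186],[0,0,0]]]' 30
```

```text
t: 3.15
eef_pos: [0.5505, -0.0904, 0.0657]
ee_rot: [180.0, -0.1, 3.9]
ft_force: [-1.3, 1.6, 5.6]
finger_gap: 0.0205
grasp_force: 15.2
```

```bash
python3 - <<'E'
from h import *
im,P=cloud("wrist"); im2,_=cloud("scene")
cv2.imwrite("pics/w2.png",np.hstack([im[80:480,120:520],cv2.resize(im2[180:320,330:470],(400,400))]))
print(r.get_state()["grasp_force"],r.get_state()["finger_gap"])
E
```

```text
15.19571341574192 0.020485321606713697
```

View pics/w2.png

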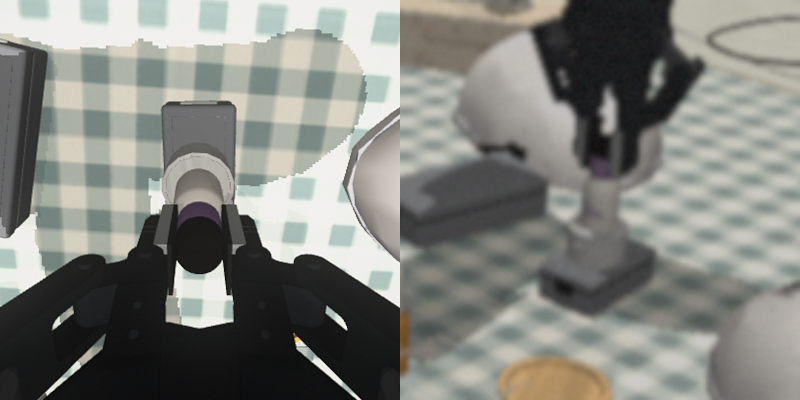

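The fingers hold the neck (purple band, crop around (200,215)), higher than planned. I'll check where the tips really are.

```bash
python3 - <<'E'
from h import *
im,P=cloud("wrist")
for u,v in((288,290),(292,310),(298,340),(352,290),(348,310),(350,345),(320,330),(318,265),(320,295),(318,245),(318,200)):
    print(u,v,np.round(P[v,u]*1000,1),im[v,u])
print(r.camera_info("wrist")["tool_from_camera"])
E
```

```text
288 290 [560.2 -76.5 105.3] [79 81 82]
292 310 [560.6 -79.6 123. ] [29 29 29]
298 340 [546.4 -82.5 121.6] [18 19 20]
352 290 [ 562.5 -104.2  106.2] [80 83 84]
348 310 [ 561.6 -101.2  122.2] [29 30 30]
350 345 [ 553.3 -101.8  132.8] [37 38 37]
320 330 [551.2 -91.  120.9] [25 26 28]
318 265 [563.  -89.3  81.1] [112 120 125]
320 295 [559.9 -90.4 107.7] [81 61 79]
318 245 [564.  -89.1  52.4] [168 175 177]
318 200 [585.7 -87.5  27.1] [112 111 111]
[[ 6.02388069e-06 -9.54299840e-01 -2.98850826e-01  7.59428092e-02]
 [ 9.99999655e-01  2.53841883e-04 -7.90419063e-04  3.90955472e-04]
 [ 8.30157641e-04 -2.98850718e-01  9.54299512e-01 -1.71922376e-01]
 [ 0.00000000e+00  0.00000000e+00  0.00000000e+00  1.00000000e+00]]
```

```bash
python3 - <<'E'
from h import *
P=cloud("wrist")[1][:400,200:440].reshape(-1,3)*1000
for lo,hi in((-79,-70),(-112,-102)):
    q=P[(P[:,1]>lo)&(P[:,1]<hi)&(P[:,0]>530)&(P[:,0]<575)&(P[:,2]>35)]
    print(np.histogram(q[:,2],bins=range(35,145,6)), q[q[:,2].argsort()[:4]].round(1))
E
```

```text
(array([ 25,  20, 475,  95,  12,  11,  14,  12,  11,   0,  26, 114, 125,
       148, 161, 136, 188, 357]), array([ 35,  41,  47,  53,  59,  65,  71,  77,  83,  89,  95, 101, 107,
       113, 119, 125, 131, 137, 143])) [[568.1 -78.   35.1]
 [565.3 -75.   35.3]
 [563.2 -73.2  35.4]
 [564.  -73.8  35.5]]
(array([ 12,  13, 386,  74,   5,   4,   4,   9,   1,   0,  22, 115, 142,
       149, 177, 127, 304, 450]), array([ 35,  41,  47,  53,  59,  65,  71,  77,  83,  89,  95, 101, 107,
       113, 119, 125, 131, 137, 143])) [[ 562.2 -107.6   35.2]
 [ 563.2 -106.8   36.3]
 [ 564.  -106.    37. ]
 [ 567.1 -102.6   37.2]]
```

```bash
python3 - <<'E'
from h import *
P=np.load("pics/w1.npy").reshape(-1,3)*1000
q=P[(P[:,2]>150)&(P[:,2]<400)]
for lo,hi in((-60,0),(-180,-115)):
    f=q[(q[:,1]>lo)&(q[:,1]<hi)]; i=f[:,2].argsort()[:300:60]; print(f[i].round(1))
E
```

```text
[[546.  -47.1 291. ]
 [555.8 -46.9 294. ]
 [556.4 -42.4 295.7]
 [556.5 -42.3 296.8]
 [556.7 -43.9 297.8]]
[[ 547.3 -132.8  291.3]
 [ 548.  -132.8  293.9]
 [ 555.2 -132.1  295.4]
 [ 561.  -131.7  296.7]
 [ 562.  -132.5  297.6]]
```

```bash
python3 -m creep '[[0.01,[0,0,0.002],[0,0,0]],[0.01,[0,0,0.002],[0,0,0]],[0.01,[0,0,0.02],[0,0,0]],[0.01,[0,0,0.05],[0,0,0]],[0.01,[0,0,0.085],[0,0,0]],[0.01,[0,0,0.12],[0,0,0]],[0.01,[0.005,0.02,0.135],[0,0,0]],[0.01,[0.013,0.05,0.135],[0,0,0]],[0.01,[0.021,0.085,0.135],[0,0,0]],[0.01,[0.03,0.12,0.135],[0,0,0]],[0.01,[0.038,0.155,0.135],[0,0,0]],[0.01,[0.046,0.19,0.135],[0,0,0]],[0.01,[0.055,0.225,0.135],[0,0,0]],[0.01,[0.064,0.26,0.135],[0,0,0]],[0.01,[0.072,0.295,0.135],[0,0,0]],[0.01,[0.08,0.325,0.135],[0,0,0]],[0.01,[0.086,0.35,0.12],[0,0,0]],[0.01,[0.09,0.364,0.1],[0,0,0]],[0.01,[0.09,0.369,0.08],[0,0,0]],[0.01,[0.09,0.369,0.08],[0,0,0]]]' 30
python3 - <<'E'
from h import *
im,P=cloud("wrist"); cv2.imwrite("pics/w3.png",im); np.save("pics/w3.npy",P)
E
```

```text
t: 5.02
eef_pos: [0.6367, 0.2791, 0.1379]
ee_rot: [179.8, 0.6, 4.0]
ft_force: [-0.6, -0.1, -2.4]
finger_gap: 0.0199
grasp_force: 29.5
```

View pics/w3.png

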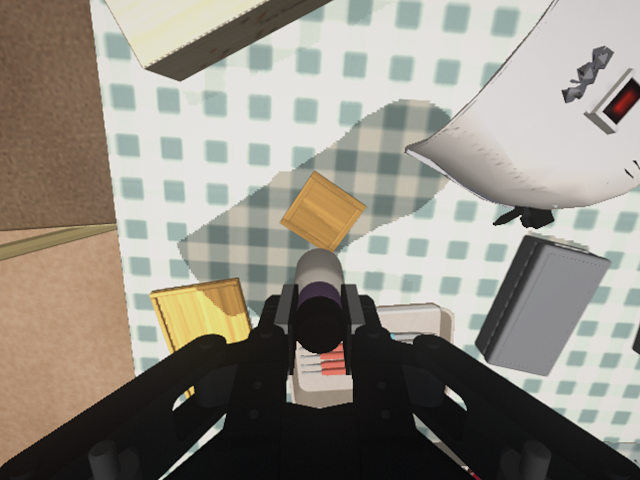

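The bottle hangs in the fingers (320,300); the square rest is at (323,210), partly in view.

```bash
python3 - <<'E'
from h import *
P=np.load("pics/w3.npy"); im=cv2.imread("pics/w3.png").astype(int)
m=(im[...,2]-im[...,0]>50)&(np.abs(P[...,2]-.005)<.007); m[:165]=0;m[255:]=0;m[:,:270]=0;m[:,375:]=0
q=P[m]*1000
print(len(q),np.median(q[:,2]),cv2.minAreaRect(q[:,:2].astype(np.float32)))
b=P[245:350,296:344].reshape(-1,3)*1000
b=b[(b[:,2]>60)&(b[:,2]<220)]
for z in range(115,205,8):
    k=b[(b[:,2]>z)&(b[:,2]<z+8)]
    if len(k)>5: print(z,len(k),"y",k[:,1].min().round(1),k[:,1].max().round(1),"xmax",k[:,0].max().round(1))
print(r.get_state()["eef_pos"])
E
```

```text
3792 5.977389895371429 ((637.8905639648438, 275.55517578125), (60.28641891479492, 60.72464370727539), 59.748497009277344)
123 96 y 266.6 292.3 xmax 649.6
131 207 y 266.1 292.0 xmax 649.8
139 241 y 266.0 291.7 xmax 650.0
147 278 y 266.7 291.3 xmax 650.0
155 666 y 267.3 290.8 xmax 649.8
163 245 y 269.1 289.3 xmax 648.3
171 401 y 268.9 290.1 xmax 648.8
179 454 y 268.3 289.7 xmax 649.0
187 1934 y 268.2 288.7 xmax 647.8
[0.63791313 0.27807238 0.1409752 ]
```

```bash
python3 -m creep '[[0.01,[-0.001,-0.001,-0.03],[0,0,0]],[0.01,[-0.001,-0.001,-0.06],[0,0,0]],[0.01,[-0.001,-0.001,-0.085],[0,0,0]],[0.01,[-0.001,-0.001,-0.105],[0,0,0]],[0.01,[-0.001,-0.001,-0.115],[0,0,0]],[0.01,[-0.001,-0.001,-0.12],[0,0,0]],[0.01,[-0.001,-0.001,-0.123],[0,0,0]],[0.01,[-0.001,-0.001,-0.125],[0,0,0]],[0.01,[-0.001,-0.001,-0.126],[0,0,0]],[0.01,[-0.001,-0.001,-0.127],[0,0,0]],[0.01,[-0.001,-0.001,-0.127],[0,0,0]],[0.01,[-0.001,-0.001,-0.127],[0,0,0]]]'
```

```text
t: 6.07
eef_pos: [0.6394, 0.2778, 0.0189]
ee_rot: [-180.0, -0.1, 3.9]
ft_force: [0.6, 0.1, 2.5]
finger_gap: 0.0198
grasp_force: 29.6
```

```bash
python3 -m creep '[[0.01,[0,0,-0.001],[0,0,0]],[0.01,[0,0,-0.002],[0,0,0]],[0.01,[0,0,-0.002],[0,0,0]]]'
python3 - <<'E'
from h import *
im,P=cloud("wrist"); cv2.imwrite("pics/w4.png",im[150:400,160:480])
E
```

```text
t: 6.32
eef_pos: [0.6401, 0.2779, 0.0187]
ee_rot: [-180.0, -0.2, 4.0]
ft_force: [-2.8, -1.9, 11.0]
finger_gap: 0.0199
grasp_force: 30.5
```

View pics/w4.png

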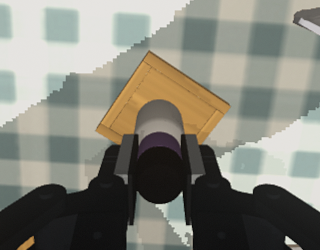

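It's seated in the recess (11 N contact, base inside the frame). Now I'll release and lift clear.

```bash
python3 -m creep '[[0.018,[0,0,0.002],[0,0,0]],[0.03,[0,0,0.002],[0,0,0]],[0.05,[0,0,0.002],[0,0,0]],[0.06,[0,0,0.002],[0,0,0]],[0.06,[0,0,0.002],[0,0,0]],[0.06,[0,0,0.002],[0,0,0]],[0.06,[0,0,0.02],[0,0,0]],[0.06,[0,0,0.05],[0,0,0]],[0.06,[0,0,0.09],[0,0,0]],[0.06,[0,0,0.13],[0,0,0]],[0.06,[-0.03,-0.04,0.15],[0,0,0]]]'
python3 - <<'E'
from h import *
im,P=cloud("wrist"); cv2.imwrite("pics/w5.png",im); np.save("pics/w5.npy",P)
wood=(im[...,2].astype(int)-im[...,0]>50)&(P[...,2]<.013)
n,l,st,c=cv2.connectedComponentsWithStats(wood.astype(np.uint8))
for i in range(1,n):
    if st[i,4]>800: q=P[l==i]*1000; print(st[i],cv2.minAreaRect(q[:,:2].astype(np.float32)),np.median(q[:,2]))
m=(P[...,2]>.068)&(P[...,2]<.08)&(np.abs(P[...,0]-.64)<.03)&(np.abs(P[...,1]-.277)<.03)
print(m.sum(),np.median(P[m],0))
E
```

```text
t: 7.28
eef_pos: [0.6209, 0.2511, 0.1665]
ee_rot: [-179.8, -0.6, 4.1]
ft_force: [0.0, -1.2, 0.2]
finger_gap: 0.0599
grasp_force: 0.0
[ 261  157   80   80 2186] ((633.8116455078125, 270.9247131347656), (62.2732048034668, 60.43950653076172), 59.461212158203125) 5.824525034476515
[   0  214  107   32 1286] ((435.34130859375, 958.2179565429688), (35.70945739746094, 658.4529418945312), 16.318904876708984) -261.4219780810105
[    0   223   123   235 19782] ((-136.87542724609375, 1147.966552734375), (432.7024230957031, 1108.6148681640625), 78.82952880859375) -699.6710059231654
[ 141  261   91   91 5157] ((505.1617431640625, 384.7812194824219), (102.04996490478516, 89.38835906982422), 14.094287872314453) 4.949084660822361
[ 296  316   72   34 1882] ((481.58599853515625, 227.2532196044922), (45.52682113647461, 80.0798568725586), 7.804527282714844) 9.175529284287748
509 [0.63930611 0.27504105 0.07353732]
```

View pics/w5.png

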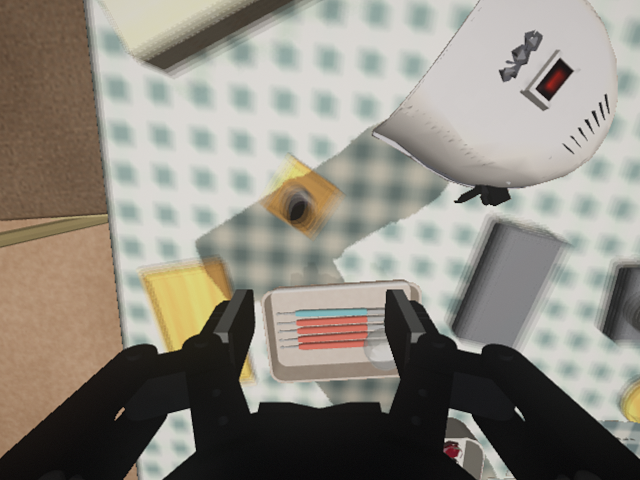

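The bottle stands in the square rest (top seen at 73.5 mm, cap at (297,207)). On to the tin.

```bash
python3 -m creep '[[0.085,[-0.015,-0.03,0],[0,0,0]],[0.085,[-0.02,-0.065,0],[0,0,0]],[0.085,[-0.025,-0.1,0],[0,0,0]],[0.085,[-0.03,-0.14,0],[0,0,0]],[0.085,[-0.035,-0.18,0],[0,0,0]],[0.085,[-0.04,-0.22,0],[0,0,0]],[0.085,[-0.046,-0.26,-0.01],[0,0,0]],[0.085,[-0.052,-0.295,-0.02],[0,0,0]],[0.085,[-0.056,-0.318,-0.03],[0,0,0]],[0.085,[-0.058,-0.327,-0.035],[0,0,0]],[0.085,[-0.058,-0.327,-0.035],[0,0,0]],[0.085,[-0.058,-0.327,-0.035],[0,0,0]],[0.085,[-0.058,-0.327,-0.035],[0,0,0]]]'
python3 - <<'E'
from h import *
im,P=cloud("wrist"); cv2.imwrite("pics/w6.png",im); np.save("pics/w6.npy",P)
X=P*1000
def rep(n,z0,z1,x=(500,605),y=(-125,-55)):
    q=X[(X[...,2]>z0)&(X[...,2]<z1)&(X[...,0]>x[0])&(X[...,0]<x[1])&(X[...,1]>y[0])&(X[...,1]<y[1])].astype(np.float32)
    print(n,len(q),np.median(q[:,2]),cv2.minAreaRect(q[:,:2]),cv2.minEnclosingCircle(q[:,:2]))
rep("tin",49,58); rep("short",24,31)
E
```

```text
t: 8.42
eef_pos: [0.5581, -0.0796, 0.1266]
ee_rot: [180.0, -0.1, 4.0]
ft_force: [-0.4, -0.0, -0.2]
finger_gap: 0.0854
grasp_force: 0.0Traceback (most recent call last):
  File "<stdin>", line 7, in <module>
  File "<stdin>", line 6, in rep
cv2.error: OpenCV(4.12.0) /io/opencv/modules/imgproc/src/convhull.cpp:143: error: (-215:Assertion failed) total >= 0 && (depth == CV_32F || depth == CV_32S) in function 'convexHull'
```

View pics/w6.png

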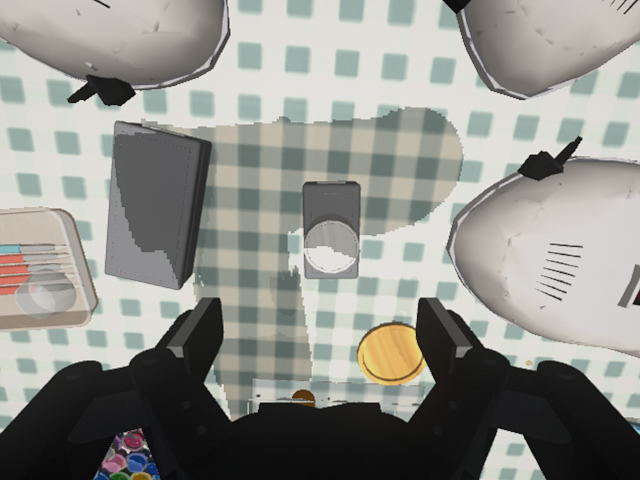

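The tin's top is at (331,246) on the short case (332,230), and the round rest is at (391,353).

```bash
cat >> h.py <<'E'
def rep(n,P,z0,z1,x,y,im=None):
    X=P*1000
    m=(X[...,2]>z0)&(X[...,2]<z1)&(X[...,0]>x[0])&(X[...,0]<x[1])&(X[...,1]>y[0])&(X[...,1]<y[1])
    if im is not None: m&=im[...,2].astype(int)-im[...,0]>50
    q=X[m]; f=np.ascontiguousarray(q[:,:2],np.float32)
    c,s,a=cv2.minAreaRect(f); cc,rr=cv2.minEnclosingCircle(f)
    print(n,len(q),"z",np.median(q[:,2]).round(1),"c",np.round(c,1),"s",np.round(s,1),"a",round(a,1),"circ",np.round(cc,1),round(rr,1))
E
python3 - <<'E'
from h import *
P=np.load("pics/w6.npy"); im=cv2.imread("pics/w6.png")
rep("tin",P,49,58,(500,605),(-125,-55)); rep("short",P,24,31,(500,605),(-125,-55))
rep("round",P,0,10,(370,470),(-215,-115),im)
rep("long",P,30,38,(470,650),(0,120))
E
```

```text
tin 2359 z 52.3 c [550.7 -89.9] s [43.3 42.8] a 3.2 circ [550.6 -89.7] 22.2
short 2720 z 26.7 c [553.6 -90.5] s [83.7 47.9] a 4.2 circ [553.8 -90.5] 46.9
round 3194 z 3.1 c [ 417.7 -163.2] s [79.2 65.8] a 24.4 circ [ 418.9 -165.6] 39.7
long 12637 z 33.0 c [563.5  59.2] s [ 66.4 130.1] a 79.7 circ [563.4  58.6] 71.4
```

```bash
python3 -m creep '[[0.085,[-0.0075,-0.01,-0.03],[0,0,0]],[0.085,[-0.0075,-0.01,-0.06],[0,0,0]],[0.085,[-0.0075,-0.01,-0.09],[0,0,0]],[0.085,[-0.0075,-0.01,-0.11],[0,0,0]],[0.085,[-0.0075,-0.01,-0.12],[0,0,0]],[0.085,[-0.0075,-0.01,-0.123],[0,0,0]],[0.085,[-0.0075,-0.01,-0.123],[0,0,0]],[0.055,[-0.0075,-0.01,-0.123],[0,0,0]],[0.055,[-0.0075,-0.01,-0.123],[0,0,0]],[0.035,[-0.0075,-0.01,-0.123],[0,0,0]],[0.035,[-0.0075,-0.01,-0.123],[0,0,0]],[0.035,[-0.0075,-0.01,-0.123],[0,0,0]],[0.035,[-0.0075,-0.01,-0.123],[0,0,0]],[0.035,[-0.0075,-0.01,-0.123],[0,0,0]]]' 25
python3 - <<'E'
from h import *
im,P=cloud("wrist"); X=P*1000
q=X[(X[...,2]>60)&(X[...,1]>-66)&(X[...,1]<-40)|(X[...,2]>60)&(X[...,1]<-113)&(X[...,1]>-140)]
print(np.sort(X[(abs(X[...,1]+89.9)>23)&(abs(X[...,1]+89.9)<40)&(X[...,0]>535)&(X[...,0]<566)&(X[...,2]>29)][:,2])[::60][:8])
cv2.imwrite("pics/w7.png",im[150:470,140:500])
E
```

```text
t: 9.63
eef_pos: [0.5509, -0.0904, 0.0045]
ee_rot: [180.0, -0.1, 3.9]
ft_force: [-2.2, 1.7, 6.7]
finger_gap: 0.0428
grasp_force: 25.1
[39.00719587 42.46654876 43.99786373 45.33372213 46.58502083 47.76151698
 48.78074098 49.81164959]
```

View pics/w7.png

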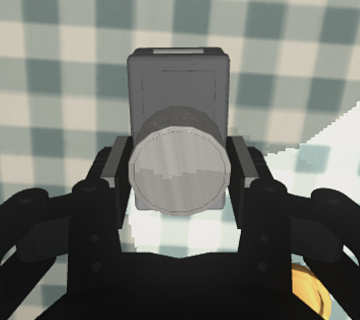

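```bash
python3 -m creep '[[0.035,[0,0,0.01],[0,0,0]],[0.035,[0,0,0.035],[0,0,0]],[0.035,[-0.01,-0.006,0.055],[0,0,0]],[0.035,[-0.033,-0.019,0.06],[0,0,0]],[0.035,[-0.06,-0.035,0.06],[0,0,0]],[0.035,[-0.087,-0.05,0.06],[0,0,0]],[0.035,[-0.112,-0.065,0.055],[0,0,0]],[0.035,[-0.126,-0.073,0.035],[0,0,0]],[0.035,[-0.1305,-0.0755,0.015],[0,0,0]],[0.035,[-0.1305,-0.0755,0],[0,0,0]],[0.035,[-0.1305,-0.0755,-0.012],[0,0,0]],[0.035,[-0.1305,-0.0755,-0.02],[0,0,0]],[0.035,[-0.1305,-0.0755,-0.023],[0,0,0]],[0.035,[-0.1305,-0.0755,-0.024],[0,0,0]],[0.035,[-0.1305,-0.0755,-0.0245],[0,0,0]],[0.035,[-0.1305,-0.0755,-0.0245],[0,0,0]]]'
```

```text
t: 11.02
eef_pos: [0.4185, -0.166, -0.0196]
ee_rot: [180.0, 0.1, 3.9]
ft_force: [-8.6, 3.7, 16.7]
finger_gap: 0.0433
grasp_force: 27.3
```

```bash
python3 -m creep '[[0.035,[0,0,0.001],[0,0,0]],[0.05,[0,0,0.001],[0,0,0]],[0.06,[0,0,0.001],[0,0,0]],[0.06,[0,0,0.001],[0,0,0]],[0.06,[0,0,0.002],[0,0,0]],[0.06,[0,0,0.01],[0,0,0]],[0.085,[0,0,0.04],[0,0,0]],[0.085,[0,0,0.075],[0,0,0]],[0.085,[0,0,0.11],[0,0,0]],[0.085,[0,0,0.145],[0,0,0]],[0.085,[0,0,0.16],[0,0,0]],[0.085,[0,0,0.16],[0,0,0]]]'
python3 - <<'E'
from h import *
im,P=cloud("wrist"); cv2.imwrite("pics/w8.png",im); np.save("pics/w8.npy",P)
rep("round",P,0,10,(370,470),(-215,-115),im)
rep("tin",P,24,34,(380,460),(-205,-125))
E
```

```text
t: 12.02
eef_pos: [0.4222, -0.1666, 0.1437]
ee_rot: [179.9, -0.5, 3.9]
ft_force: [0.1, 0.5, -0.1]
finger_gap: 0.0852
grasp_force: 0.0
round 2446 z 4.8 c [ 420.9 -164.7] s [72.5 72.9] a 82.1 circ [ 420.2 -165.2] 37.5
tin 1955 z 28.3 c [ 410.9 -164.7] s [60.9 79.5] a 0.8 circ [ 398.4 -164.9] 43.2
```

View pics/w8.png

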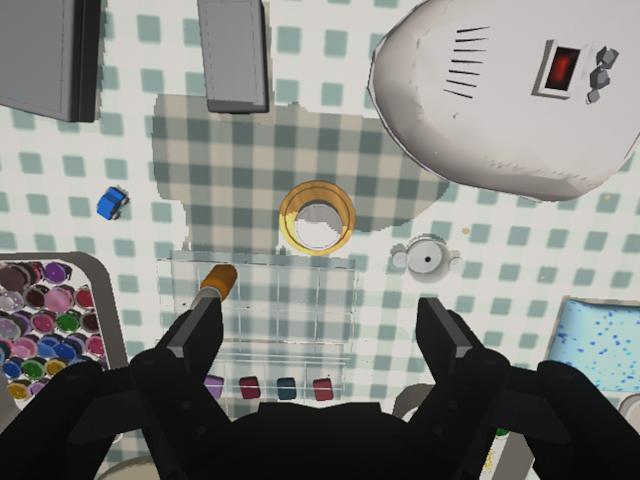

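The tin sits in the round rest (318,225). Next I'll check finger clearance beside the long case.

```bash
python3 - <<'E'
from h import *
a=np.radians(-10.3); c=np.array([563.5,59.])
for f in("w6","w1","top1"):
    X=np.load(f"pics/{f}.npy")*1000; d=X[...,:2]-c
    u=d@[np.cos(a),np.sin(a)]; v=d@[-np.sin(a),np.cos(a)]
    for s in(1,-1):
        for u0 in(-12,0,12):
            m=(abs(u-u0)<13)&(v*s>35)&(v*s<70)&(X[...,2]>8)&(X[...,2]<90)
            print(f,s,u0,m.sum(),(v*s)[m].min().round(1) if m.any() else None, X[...,2][m].max().round(0) if m.any() else None,end=" | ")
    print()
E
```

```text
w6 1 -12 0 None None | w6 1 0 0 None None | w6 1 12 0 None None | w6 -1 -12 0 None None | w6 -1 0 0 None None | w6 -1 12 0 None None | 
w1 1 -12 0 None None | w1 1 0 0 None None | w1 1 12 0 None None | w1 -1 -12 0 None None | w1 -1 0 0 None None | w1 -1 12 0 None None | 
top1 1 -12 4 35.3 31.0 | top1 1 0 6 35.1 34.0 | top1 1 12 4 35.1 34.0 | top1 -1 -12 3 42.0 10.0 | top1 -1 0 6 42.0 12.0 | top1 -1 12 4 42.0 12.0 |
```

```bash
python3 -m creep '[[0.085,[0.015,0.02,0],[0,0,-0.03]],[0.085,[0.035,0.05,0],[0,0,-0.08]],[0.085,[0.055,0.08,0],[0,0,-0.13]],[0.085,[0.075,0.115,0],[0,0,-0.18]],[0.085,[0.1,0.155,0],[0,0,-0.22]],[0.085,[0.12,0.19,0],[0,0,-0.248]],[0.085,[0.135,0.213,0],[0,0,-0.248]],[0.085,[0.1434,0.2241,-0.01],[0,0,-0.248]],[0.085,[0.1434,0.2241,-0.04],[0,0,-0.248]],[0.085,[0.1434,0.2241,-0.07],[0,0,-0.248]],[0.085,[0.1434,0.2241,-0.09],[0,0,-0.248]],[0.085,[0.1434,0.2241,-0.1],[0,0,-0.248]],[0.085,[0.1434,0.2241,-0.1],[0,0,-0.248]]]'
python3 - <<'E'
from h import *
im,P=cloud("wrist"); cv2.imwrite("pics/w9.png",im); np.save("pics/w9.npy",P)
rep("long",P,29,38,(470,650),(0,120))
E
```

```text
t: 13.15
eef_pos: [0.5603, 0.0571, 0.0353]
ee_rot: [179.8, 0.4, -10.3]
ft_force: [-0.5, -0.3, -0.1]
finger_gap: 0.085
grasp_force: 0.0
long 24967 z 32.9 c [563.2  59.4] s [ 66.2 130.5] a 79.8 circ [563.9  59.3] 71.2
```

View pics/w9.png

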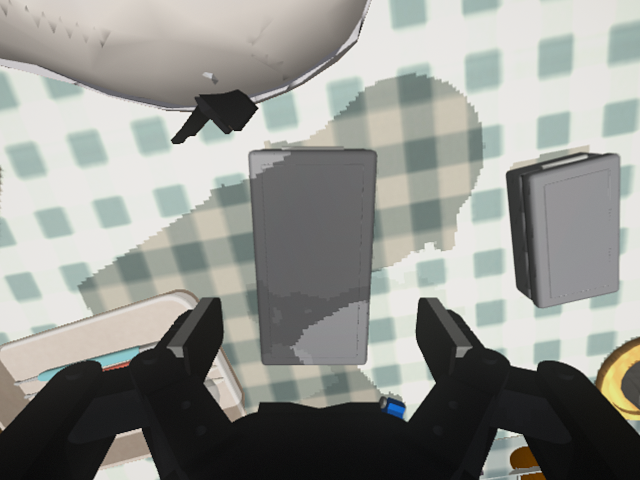

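The long case (313,255) is centred between the fingers and the car (395,408) is clear, so I'll grasp.

```bash
python3 -m creep '[[0.085,[0,0,-0.02],[0,0,0]],[0.085,[0,0,-0.04],[0,0,0]],[0.085,[0,0,-0.055],[0,0,0]],[0.085,[0,0,-0.061],[0,0,0]],[0.085,[0,0,-0.061],[0,0,0]],[0.075,[0,0,-0.061],[0,0,0]],[0.06,[0,0,-0.061],[0,0,0]],[0.055,[0,0,-0.061],[0,0,0]],[0.055,[0,0,-0.061],[0,0,0]],[0.055,[0,0,-0.061],[0,0,0]],[0.055,[0,0,-0.061],[0,0,0]],[0.055,[0,0,-0.061],[0,0,0]],[0.055,[0,0,-0.061],[0,0,0]]]' 60
```

```text
t: 14.28
eef_pos: [0.5647, 0.0587, -0.02]
ee_rot: [-179.9, -0.2, -10.3]
ft_force: [-0.9, 1.5, 5.5]
finger_gap: 0.0646
grasp_force: 68.6
```

```bash
python3 -m creep '[[0.055,[0,0,0.01],[0,0,0]],[0.055,[0,0,0.035],[0,0,0]],[0.055,[0,0,0.07],[0,0,0]],[0.055,[-0.005,0.008,0.105],[0,0,0]],[0.055,[-0.02,0.03,0.135],[0,0,0.03]],[0.055,[-0.04,0.055,0.15],[0,0,0.08]],[0.055,[-0.06,0.085,0.15],[0,0,0.14]],[0.055,[-0.08,0.115,0.15],[0,0,0.2]],[0.055,[-0.1,0.145,0.15],[0,0,0.26]],[0.055,[-0.12,0.175,0.15],[0,0,0.32]],[0.055,[-0.14,0.205,0.15],[0,0,0.38]],[0.055,[-0.16,0.235,0.15],[0,0,0.43]],[0.055,[-0.18,0.262,0.15],[0,0,0.452]],[0.055,[-0.193,0.282,0.15],[0,0,0.452]],[0.055,[-0.2,0.29,0.15],[0,0,0.452]],[0.055,[-0.2,0.29,0.15],[0,0,0.452]],[0.055,[-0.2,0.29,0.15],[0,0,0.452]],[0.055,[-0.2,0.29,0.15],[0,0,0.452]]]'
python3 - <<'E'
from h import *
im,P=cloud("wrist"); cv2.imwrite("pics/w10.png",im); np.save("pics/w10.npy",P)
rep("tray",P,-2,14,(385,575),(315,455),im)
s=r.get_state();print(s["eef_pos"],s["ee_rot"])
rep("case",P,100,180,(290,450),(280,420))
E
```

```text
t: 15.78
eef_pos: [0.3632, 0.3473, 0.1279]
ee_rot: [180.0, 0.0, 15.6]
ft_force: [-0.2, 0.1, -2.0]
finger_gap: 0.0645
grasp_force: 67.5
tray 18231 z 4.7 c [470.  379.4] s [124.3  91.7] a 13.7 circ [469.3 379.5] 76.5
[0.36338912 0.34717965 0.12786105] [1.79987492e+02 6.12419923e-04 1.55276867e+01]
case 6951 z 179.6 c [372.8 349.7] s [111.6  92.5] a 16.6 circ [371.2 349.7] 63.9
```

View pics/w10.png

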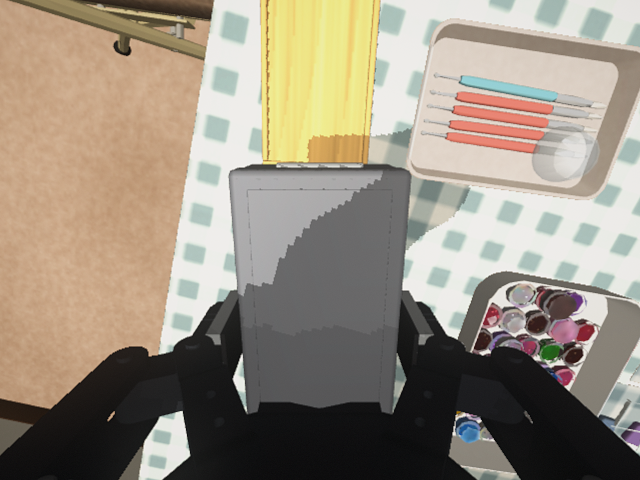

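The held case (320,290) is square in the fingers. The tray is ahead at (320,80), with its far end cut off.

```bash
python3 - <<'E'
from h import *
P=np.load("pics/w10.npy"); im=cv2.imread("pics/w10.png").astype(int); X=P*1000
w=(im[...,2]-im[...,0]>45)&(abs(X[...,2]-5)<9); w[:,:240]=0;w[:,400:]=0
L=[];R=[]
for v in range(5,150,3):
    i=np.where(w[v])[0]
    if len(i)>40: L.append(X[v,i[1],:2]);R.append(X[v,i[-2],:2])
for E in(L,R):
    E=np.array(E,np.float32); vx,vy,x0,y0=cv2.fitLine(E,cv2.DIST_HUBER,0,.01,.01).ravel()
    n=np.array([-vy,vx]); n*=np.sign(n[1]); print("ang",np.degrees(np.arctan(vy/vx)).round(2),"off of top-cam centre", (n@(np.array([480.5,383.])-[x0,y0])).round(1))
print("far/near x of tray mask", X[w][:,0].max(),X[w][:,0].min())
k=X[165:400,225:412]; k=k[(k[...,2]>172)&(k[...,2]<195)]
rep("case",P,172,195,(270,480),(270,440)); print(np.median(k,0), [(v,X[v,320].round(1).tolist()) for v in (170,176,190,280,370)])
T=np.load("pics/top1.npy")*1000; t=cv2.imread("pics/top1.png").astype(int)
m=(t[...,2]-t[...,0]>45)&(abs(T[...,2]-5)<9); m[:185]=0;m[270:]=0;m[:,:150]=0;m[:,220:]=0
f=np.ascontiguousarray(T[m][:,:2],np.float32); print(cv2.minAreaRect(f))
a=np.radians(15.); u=(f-[480.5,383])@[np.cos(a),np.sin(a)]; v=(f-[480.5,383])@[-np.sin(a),np.cos(a)]
print(np.percentile(u,[.5,99.5]),np.percentile(v,[.5,99.5]))
E
```

```text
ang 13.54 off of top-cam centre -41.9
ang 13.47 off of top-cam centre 45.4
far/near x of tray mask 540.1236934730196 398.7577598150273
case 41870 z 180.7 c [372.2 349.6] s [110.5  92.6] a 16.6 circ [371.2 349.7] 63.9
[383.38195459 352.40523609 180.7315112 ] [(170, [424.4, 363.8, 179.4]), (176, [422.5, 363.2, 180.4]), (190, [417.8, 361.9, 181.0]), (280, [383.9, 352.5, 180.4]), (370, [343.1, 341.1, 179.9])]
((481.9636535644531, 382.7626953125), (153.49313354492188, 89.2047119140625), 13.429513931274414)
[-74.2589334   76.62612306] [-44.95976612  43.26863841]
```

```bash
python3 -m creep '[[0.055,[0.012,0.0035,0],[0,0,-0.01]],[0.055,[0.035,0.0104,0],[0,0,-0.02]],[0.055,[0.06,0.0178,0],[0,0,-0.035]],[0.055,[0.085,0.025,-0.015],[0,0,-0.035]],[0.055,[0.106,0.031,-0.04],[0,0,-0.035]],[0.055,[0.1184,0.0348,-0.07],[0,0,-0.035]],[0.055,[0.1184,0.0348,-0.1],[0,0,-0.035]],[0.055,[0.1184,0.0348,-0.12],[0,0,-0.035]],[0.055,[0.1184,0.0348,-0.13],[0,0,-0.035]],[0.055,[0.1184,0.0348,-0.13],[0,0,-0.035]],[0.055,[0.1184,0.0348,-0.13],[0,0,-0.035]]]'
python3 - <<'E'
from h import *
im,P=cloud("wrist"); cv2.imwrite("pics/w11.png",im)
E
```

```text
t: 16.75
eef_pos: [0.4821, 0.3826, -0.0016]
ee_rot: [180.0, -0.0, 13.6]
ft_force: [-0.4, 0.8, -2.4]
finger_gap: 0.065
grasp_force: 67.5
```

View pics/w11.png

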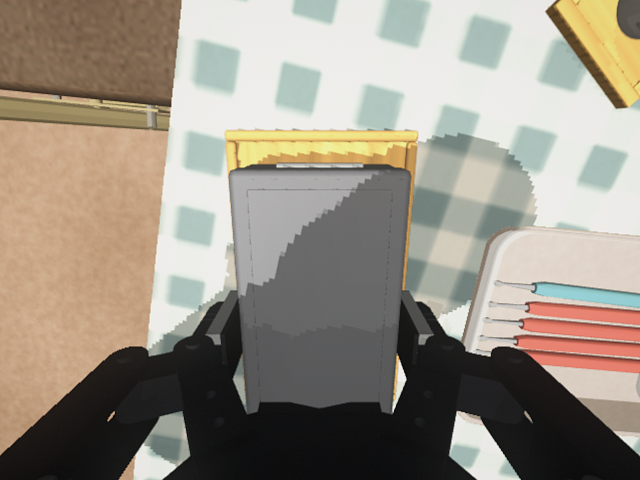

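The case is aligned over the tray (case 230–411 px, tray 226–418 px). Lowering now.

```bash
python3 -m creep '[[0.055,[0,0,-0.006],[0,0,0]],[0.055,[0,0,-0.011],[0,0,0]],[0.055,[0,0,-0.014],[0,0,0]],[0.055,[0,0,-0.015],[0,0,0]],[0.055,[0,0,-0.0155],[0,0,0]],[0.055,[0,0,-0.0155],[0,0,0]]]'
```

```text
t: 17.3
eef_pos: [0.4817, 0.3836, -0.014]
ee_rot: [-179.9, -0.2, 13.6]
ft_force: [-8.3, -3.7, 18.1]
finger_gap: 0.0648
grasp_force: 70.0
```

```bash
python3 -m creep '[[0.055,[0,0,0.001],[0,0,0]],[0.07,[0,0,0.001],[0,0,0]],[0.08,[0,0,0.001],[0,0,0]],[0.085,[0,0,0.001],[0,0,0]],[0.085,[0,0,0.001],[0,0,0]],[0.085,[0,0,0.02],[0,0,0]],[0.085,[0,0,0.05],[0,0,0]],[0.085,[0,0,0.09],[0,0,0]],[0.085,[-0.02,0,0.125],[0,0,0]],[0.085,[-0.04,0,0.15],[0,0,0]],[0.085,[-0.04,0,0.15],[0,0,0]],[0.085,[-0.04,0,0.15],[0,0,0]]]'
python3 - <<'E'
from h import *
im,P=cloud("wrist"); cv2.imwrite("pics/w12.png",im); np.save("pics/w12.npy",P)
rep("long",P,30,45,(380,590),(310,460))
rep("tray",P,0,14,(380,590),(310,460),im)
X=P*1000; q=X[(X[...,2]>30)&(X[...,2]<45)&(abs(X[...,0]-482)<60)&(abs(X[...,1]-382)<30)]
print(np.linalg.lstsq(np.c_[q[:,0]-482,q[:,1]-382,np.ones(len(q))],q[:,2],rcond=None)[0])
E
```

```text
t: 18.3
eef_pos: [0.4413, 0.3841, 0.1343]
ee_rot: [-179.8, -0.2, 13.7]
ft_force: [0.7, -0.1, -2.0]
finger_gap: 0.0851
grasp_force: 0.0
long 13383 z 38.8 c [480.8 383. ] s [129.2  66.2] a 13.7 circ [480.9 383.1] 71.5
tray 4427 z 7.5 c [482.5 381.5] s [153.   89.9] a 13.3 circ [482.6 381.5] 87.6
[-9.40637187e-04  1.17674843e-03  3.88914125e+01]
```

View pics/w12.png

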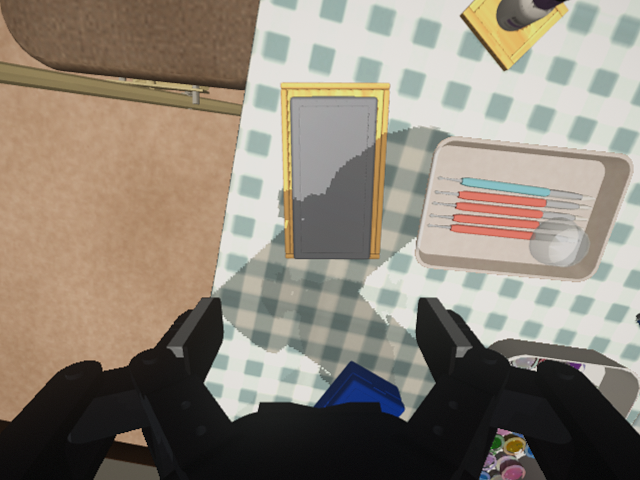

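The case lies in the tray (335,175) with rim visible all round. I'll check the height bias against the table.

```bash
python3 - <<'E'
from h import *
X=np.load("pics/w12.npy")*1000
T=cloud("top")[1]*1000
for n,A in(("wrist",X),("top",T)):
    a=np.radians(13.5);d=A[...,:2]-[482,382]; u=d@[np.cos(a),np.sin(a)];v=d@[-np.sin(a),np.cos(a)]
    z=A[...,2]
    case=(abs(u)<55)&(abs(v)<27)&(z>25)&(z<50); tab=((abs(u)<70)&(abs(v)>50)&(abs(v)<62)|(abs(v)<40)&(abs(u)>82)&(abs(u)<100))&(abs(z)<8)
    rim=((abs(abs(u)-74.5)<1.5)&(abs(v)<38)|(abs(abs(v)-42.5)<1.5)&(abs(u)<70))&(z<20)
    print(n,[(m.sum(),np.median(z[m]).round(1)) for m in(case,tab,rim)])
    for s in(1,-1): 
        m=tab&(v*s>45); print(np.median(z[m]) if m.any() else None)
E
```

```text
wrist [(np.int64(9460), np.float64(38.9)), (np.int64(7840), np.float64(-0.7)), (np.int64(1497), np.float64(8.5))]
-0.6063612093327453
-0.6963928908158279
top [(np.int64(481), np.float64(40.4)), (np.int64(684), np.float64(1.1)), (np.int64(150), np.float64(9.1))]
0.8207324188398887
1.1832299767336723
```

Both cameras put the case flat at tray-floor height (the floor reads ~5.4 mm), so it is seated. Now the short case.

```bash
python3 -m creep '[[0.085,[0.003,-0.015,0],[0,0,0]],[0.085,[0.01,-0.045,0],[0,0,-0.02]],[0.085,[0.018,-0.08,0],[0,0,-0.04]],[0.085,[0.027,-0.118,0],[0,0,-0.06]],[0.085,[0.037,-0.156,0],[0,0,-0.08]],[0.085,[0.046,-0.194,0],[0,0,-0.1]],[0.085,[0.055,-0.232,0],[0,0,-0.12]],[0.085,[0.064,-0.27,0],[0,0,-0.14]],[0.085,[0.073,-0.308,0],[0,0,-0.162]],[0.085,[0.082,-0.346,0],[0,0,-0.162]],[0.085,[0.091,-0.384,-0.01],[0,0,-0.162]],[0.085,[0.1,-0.42,-0.02],[0,0,-0.162]],[0.085,[0.107,-0.45,-0.04],[0,0,-0.162]],[0.085,[0.112,-0.468,-0.06],[0,0,-0.162]],[0.085,[0.112,-0.4725,-0.075],[0,0,-0.162]],[0.085,[0.112,-0.4725,-0.075],[0,0,-0.162]],[0.085,[0.112,-0.4725,-0.075],[0,0,-0.162]],[0.085,[0.112,-0.4725,-0.075],[0,0,-0.162]],[0.085,[0.112,-0.4725,-0.075],[0,0,-0.162]]]'
python3 - <<'E'
from h import *
im,P=cloud("wrist"); cv2.imwrite("pics/w13.png",im); np.save("pics/w13.npy",P)
rep("short",P,23,32,(490,620),(-135,-50))
E
```

```text
t: 19.98
eef_pos: [0.554, -0.0891, 0.0583]
ee_rot: [180.0, -0.1, 4.4]
ft_force: [0.5, -0.3, 0.4]
finger_gap: 0.0851
grasp_force: 0.0
short 8832 z 26.8 c [554.  -90.5] s [83.4 48.1] a 4.5 circ [553.9 -89.9] 47.2
```

```bash
python3 -m creep '[[0.085,[0,-0.001,-0.03],[0,0,0]],[0.085,[0,-0.001,-0.058],[0,0,0]],[0.085,[0,-0.001,-0.075],[0,0,0]],[0.085,[0,-0.001,-0.083],[0,0,0]],[0.085,[0,-0.001,-0.083],[0,0,0]],[0.06,[0,-0.001,-0.083],[0,0,0]],[0.05,[0,-0.001,-0.083],[0,0,0]],[0.038,[0,-0.001,-0.083],[0,0,0]],[0.038,[0,-0.001,-0.083],[0,0,0]],[0.038,[0,-0.001,-0.083],[0,0,0]],[0.038,[0,-0.001,-0.083],[0,0,0]],[0.038,[0,-0.001,-0.083],[0,0,0]],[0.038,[0,-0.001,-0.083],[0,0,0]],[0.038,[0,-0.001,-0.083],[0,0,0]]]' 45
```

```text
t: 21.2
eef_pos: [0.5548, -0.0904, -0.024]
ee_rot: [180.0, -0.2, 4.3]
ft_force: [-0.5, 1.2, 5.8]
finger_gap: 0.0472
grasp_force: 48.1
```

```bash
python3 -m creep '[[0.038,[0,0,0.012],[0,0,0]],[0.038,[0,0,0.04],[0,0,0]],[0.038,[0,0,0.075],[0,0,0]],[0.038,[-0.002,0.015,0.105],[0,0,0]],[0.038,[-0.007,0.045,0.12],[0,0,0.02]],[0.038,[-0.013,0.082,0.12],[0,0,0.04]],[0.038,[-0.019,0.12,0.12],[0,0,0.06]],[0.038,[-0.025,0.158,0.12],[0,0,0.08]],[0.038,[-0.031,0.196,0.12],[0,0,0.1]],[0.038,[-0.037,0.234,0.12],[0,0,0.12]],[0.038,[-0.043,0.272,0.12],[0,0,0.14]],[0.038,[-0.049,0.31,0.12],[0,0,0.162]],[0.038,[-0.055,0.348,0.12],[0,0,0.162]],[0.038,[-0.061,0.386,0.12],[0,0,0.162]],[0.038,[-0.066,0.42,0.12],[0,0,0.162]],[0.038,[-0.07,0.447,0.11],[0,0,0.162]],[0.038,[-0.0725,0.465,0.095],[0,0,0.162]],[0.038,[-0.0732,0.4733,0.08],[0,0,0.162]],[0.038,[-0.0732,0.4733,0.07],[0,0,0.162]],[0.038,[-0.0732,0.4733,0.065],[0,0,0.162]]]' && python3 -m creep '[[0.038,[0,0,0],[0,0,0]],[0.038,[0,0,0],[0,0,0]],[0.038,[0,0,0],[0,0,0]]]'
python3 - <<'E'
from h import *
im,P=cloud("wrist"); cv2.imwrite("pics/w14.png",im); np.save("pics/w14.npy",P)
rep("held",P,80,110,(380,590),(330,440))
rep("long",P,32,46,(380,590),(310,460))
E
```

```text
t: 22.87
eef_pos: [0.4791, 0.382, 0.0374]
ee_rot: [179.9, 0.2, 13.6]
ft_force: [-0.4, -1.1, -1.2]
finger_gap: 0.0468
grasp_force: 47.1
t: 23.12
eef_pos: [0.4809, 0.3824, 0.0404]
ee_rot: [-180.0, -0.1, 13.5]
ft_force: [1.2, -0.1, -1.2]
finger_gap: 0.0473
grasp_force: 47.1
held 24048 z 91.3 c [481.6 381.6] s [86.  74.4] a 19.8 circ [480.7 382.4] 46.8
long 7692 z 38.8 c [524.4 393.5] s [40.2 66.3] a 14.0 circ [523.8 393.7] 37.8
```

View pics/w14.png

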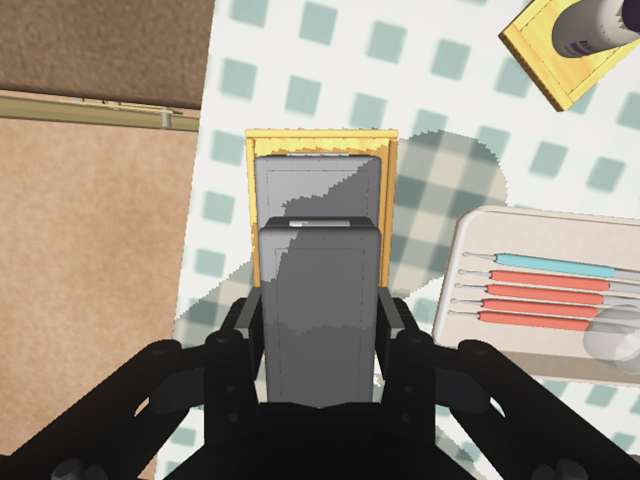

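The held short case (320,320) hangs over the long case (318,190). I'll compare edges before lowering.

```bash
python3 - <<'E'
from h import *
X=np.load("pics/w14.npy")*1000; a=np.radians(13.7); d=X[...,:2]-[480.8,383.]
u=d@[np.cos(a),np.sin(a)]; v=d@[-np.sin(a),np.cos(a)]; z=X[...,2]
for n,m in(("held",(z>88)&(z<94)&(u>15)&(u<60)&(abs(v)<40)),("long",(z>36)&(z<41)&(u>45)&(u<90))):
    w=m&(abs(v)<15); print(n,"far u",u[w].max(),"vrange",v[m].min(),v[m].max())
    for lo,hi in((15,25),(25,35),(46,52),(52,58)):
        k=m&(u>lo)&(u<hi)
        if k.any(): print(lo,v[k].min().round(1),v[k].max().round(1))
E
```

```text
held far u 41.365042789769745 vrange -25.101070391492037 22.924811416999102
15 -25.0 22.9
25 -25.1 22.9
long far u 64.77031258713265 vrange -33.071251282708964 32.78126210802336
46 -32.9 32.8
52 -33.1 32.5
```

```bash
python3 -m creep '[[0.038,[0,0.001,-0.006],[0,0,0]],[0.038,[0,0.001,-0.013],[0,0,0]],[0.038,[0,0.001,-0.018],[0,0,0]],[0.038,[0,0.001,-0.021],[0,0,0]],[0.038,[0,0.001,-0.023],[0,0,0]],[0.038,[0,0.001,-0.0245],[0,0,0]],[0.038,[0,0.001,-0.0245],[0,0,0]],[0.038,[0,0.001,-0.0245],[0,0,0]]]'
```

```text
t: 23.83
eef_pos: [0.4797, 0.3833, 0.016]
ee_rot: [180.0, 0.0, 13.6]
ft_force: [-4.9, -3.5, 9.3]
finger_gap: 0.0472
grasp_force: 48.4
```

```bash
python3 -m creep '[[0.038,[0,0,0.0005],[0,0,0]],[0.052,[0,0,0.0005],[0,0,0]],[0.065,[0,0,0.0005],[0,0,0]],[0.075,[0,0,0.001],[0,0,0]],[0.075,[0,0,0.001],[0,0,0]],[0.075,[0,0,0.01],[0,0,0]],[0.075,[0,0,0.035],[0,0,0]],[0.075,[0,0,0.07],[0,0,0]],[0.075,[-0.02,-0.02,0.1],[0,0,0]],[0.075,[-0.04,-0.04,0.12],[0,0,0]],[0.075,[-0.05,-0.05,0.12],[0,0,0]],[0.075,[-0.05,-0.05,0.12],[0,0,0]],[0.075,[-0.05,-0.05,0.12],[0,0,0]]]'
python3 - <<'E'
from h import *
im,P=cloud("wrist"); X=P*1000
rep("short",P,60,75,(400,560),(320,450)); rep("long",P,34,44,(400,560),(310,460)); rep("tray",P,0,14,(380,590),(310,460),im)
rep("bottle",P,65,80,(600,680),(240,310))
T,Q=cloud("top")
rep("tin",Q,24,34,(390,450),(-200,-130)); rep("cup",Q,10,40,(350,430),(-310,-235)); rep("car",Q,8,30,(395,450),(10,55)); rep("bottletop",Q,65,80,(600,680),(240,310))
cv2.imwrite("pics/final.png",np.hstack([im[0:400:1,200:600],cv2.resize(T[130:290,150:470],(400,400))[:, :]]))
E
```

```text
t: 24.92
eef_pos: [0.43, 0.3337, 0.1358]
ee_rot: [-179.9, -0.1, 13.6]
ft_force: [0.1, -0.1, -1.5]
finger_gap: 0.075
grasp_force: 0.0
short 8251 z 66.8 c [479.2 383.1] s [83.6 48.3] a 13.7 circ [479.  382.8] 47.0
long 6002 z 38.7 c [480.8 383.2] s [129.4  65.9] a 13.4 circ [480.9 382.8] 71.4
tray 4657 z 7.1 c [482.4 382.5] s [153.5  91.7] a 13.4 circ [482.2 383. ] 88.6
bottle 0 z nan c [0. 0.] s [0. 0.] a 0.0 circ [0. 0.] 0.0
tin 173 z 30.0 c [ 420.5 -164.6] s [41.4 41.9] a 9.0 circ [ 419.7 -163.9] 22.4
cup 132 z 18.2 c [ 388.6 -272.7] s [63.8 55.7] a 58.0 circ [ 395.3 -273.2] 35.9
car 59 z 13.7 c [425.6  29.3] s [18.5 36.4] a 60.5 circ [426.8  31.5] 19.4
bottletop 49 z 73.2 c [636.9 276.4] s [21.3 18.2] a 33.7 circ [636.5 277.6] 11.3
  return _methods._mean(a, axis=axis, dtype=dtype,
  ret = ret.dtype.type(ret / rcount)
```

View pics/final.png

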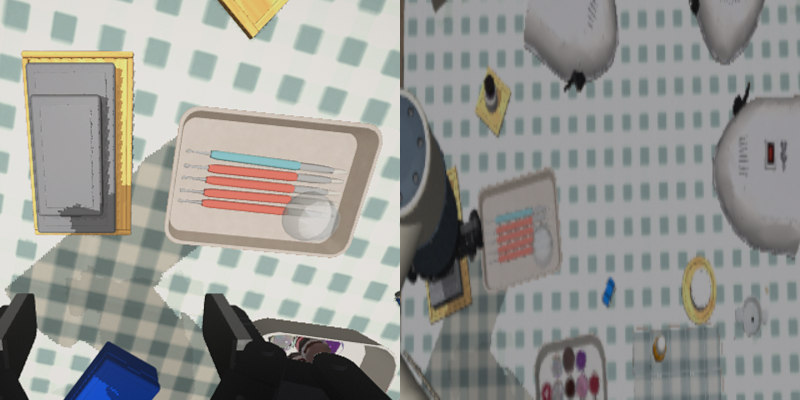

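The short case lies within 2 mm of the long case's centre and at the same angle. Bottle, tin, cup and car are all in place, so I'm handing in.

```bash
python3 -c "from bench import r; print(r.job_done())"
```

```text
the job is handed in; nothing more can be done
None
```

The job is handed in at about 25 s: the bottle is upright in the square rest, the tin is in the round rest, and the short case sits on the long case in the tray, aligned and within 2 mm of its centre; I did not touch the cup or the car.

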